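Desoldering pump from its stand to the ready position over a pad

TASK

Draw the blue desoldering pump straight up out of the tool stand, turn it to a working slant with its nozzle down (about 45 degrees, halfway between upright and level), and finish still holding it there, steady and clear of everything, with the nozzle about 3 to 4 cm above the copper pad on the green circuit board. Never touch the board, and leave the pen standing in the stand and the solder wick spool where it lies.

Things in the scene. Friction and masses are not known exactly. Their poses are not given: they have to be found in the camera images.
- pump: Blue desoldering pump, 70 g, a loose round rod upright in any one bore of the stand. Origin on its axis at the foot of the thick body, on the bore's floor; z along the pump to its black tail knob (up at start). From the origin: body 20 mm thick from 0 to 136 mm, knob end at 154 mm, nozzle tip at -24 mm. 0 to 45 mm is inside the bore. Best gripped at 100 to 125 mm, fingers closing across the row.
- nozzle (a point): Tip of the pump's white nozzle, on the pump's axis 24 mm below the body's origin; same axes as the pump.
- stand: Grey tool stand, fixed, 52 mm (x) by 114 mm (y), 75 mm high, base plate 74 x 130 mm. Origin under its centre on the bench, z up. Two upright 25 mm bores in a row along y at -28 and +28 mm, floor 30 mm above the bench: pump in one, pen in the other. A tall blue drawer cabinet, about 0.25 m high, stands a little to the right of it (smaller y).
- white_pen: Black-and-white pen, 17 mm thick and 135 mm long, standing in the other bore of the stand, loose. Origin at its foot on its axis, z along the pen. It is to stay standing there.
- board: Green circuit board, 74 mm (x) by 94 mm (y), top face 12 mm above the bench on brass standoffs, fixed. Origin on the bench under its centre, z up. A green screw terminal 11 mm high stands along its +y edge, small black chips near its -y edge.
- pad (a point): Round copper pad, 14 mm across in a white ring of 19 mm, at the centre of the board's top face, 13 mm above the bench; the nozzle goes above it. z up.
- wick: Yellow spool of solder wick, 54 x 57 x 14 mm, lying loose near the board. Origin under its centre. It is to stay where it lies.
Mind the look-alikes: they are no part of the job. Leave any red look-alike of the stand alone.

How it is judged:
By the outcome, as a careful person would: the job done as asked, in the order asked, and still so for the second after the job is handed in, while the arm keeps its last pose, push and grip.
It also fails if it takes over 32 s, if anything falls off the work surface, if the arm or the gripper's body presses on something with over 40 N, if the wrist force passes 120 N, or if a joint passes its speed limit or range.

ROBOT

A 6-joint arm with a two-finger parallel gripper is mounted at the origin on a cart in front of the work surface, level with it; the furniture and walls round the work are solid. World frame = base frame: x ahead of the robot, y to its left, z up, the work surface at z = 0. Lengths are in m, angles in rad, forces in N, time in s.
With the tool pointing down it reaches from about 0.375 to 0.975 m from the base axis. Payload 3.8 kg.
Tool frame: the origin (TCP) lies on the mounting face of the last link; the fingertips stand 166 mm ahead of it and the grasp point (between the pads) lies 147 mm ahead of it (manip.tcp_to_tips is the distance from the TCP to the fingertips, in m); z points along the fingers, y is the line along which they close (so a half turn about z gives the same grasp; the last joint's range is limited). The gripper opens to 88 mm and grips with 3 to 60 N. Pads are 18 mm wide; open, the fingers measure 123 mm over their backs; the gripper's body (75 mm by 187 mm) begins 45 mm behind the grasp point.
Start: joints at [-1.311, 0.264, 1.604, -0, 1.274, -0.037], TCP at [0.197, -0.645, 0.405] pointing down, gripper open.
Joint ranges: [-2.63, 2.63], [-0.94, 2.18], [0.31, 2.57], [-1.31, 4.45], [0, 2.66], [-2.55, 2.55]. Speed limits (rad/s): [2.57, 2.57, 3.14, 3.14, 3.14, 3.14].

INTERFACE

Orientations are given as a rotation vector (axis times angle).
In Python, from station import manip gives the robot as it stands.
- The arm moves only by the tool apply_moves, never from a script. Its argument "steps" is a list of rows, each an object of numbers: "x", "y", "z": the shift along the tool's x, y, z normalised to -1 to 1, where 1 is 0.2 m; "rx", "ry", "rz": the turn, a rotation vector about the tool's x, y, z normalised to -1 to 1, where 1 is pi rad; "claw": the opening, from -1 (shut) to 1 (fully open). A call has 1 to 20 rows; each row shifts and turns the commanded pose from where the row before left it, along the tool's axes as they then stand; what a row does not reach is not made up. A row lasts 1/12 s, in which the tool goes at most 41.7 mm and 7.16 degrees, less where a joint would pass 70% of its speed; a pose out of reach is approached as far as the arm can. A call with a number of a shift or a turn outside -1 to 1 is refused whole. A call with a gripper value outside its range is refused whole. The fingers move at their own pace and stop on an object; "squeeze" is the grip in N (left out, the last holds). Time passes only in rows, so rows that do not move let the fingers close. It gives the time, the measured TCP pose, the force, the opening and the grip force at its end, in the units of the state.
- manip.state(): the state, without advancing time (a new reading comes with each control period).
- manip.grab_frame(name): name is "scene" or "top" or "wrist"; returns the picture (420x560x3 uint8, blue, green, red); there is no depth.
- manip.get_calibration(name): a dict with "fx", "fy", "cx", "cy" (pixels), "dist" ([k1, k2, p1, p2, k3] as OpenCV has them; the pictures are not rectified), "rvec" (rotation vector, rad) and "tvec" (3), from world to camera coordinates, as OpenCV has them; the wrist camera has in their place "hand_eye" (4x4, takes a point from camera to tool coordinates, whose origin is the TCP and whose axes are the flange's). Camera axes: x right, y down, z forward; pixel columns grow to the right and rows downward; lengths in m; the calibration is good to about 2 mm. A picture is of the moment at which its call begins: read the wrist's pose just before it. get_calibration takes no time and is no camera call.
- manip.finish_job(): hands the job in; it is judged then, once.
Trained networks look in the newest picture that a camera, given by its name, has taken for a name from the list of things; names that differ only in an ending like _2 or _b are one class to them, and where a whole thing is asked for, a point or a joint stands for the part that bears it (a point fixed in the world has none). Each returns a list of dicts, best first, with "conf" (0 to 1); they miss things now and then, are a little off and sometimes report something else, mostly with a low value. They report only what shows in the picture. A call takes as long as a camera call. They do not tell look-alikes from the thing itself.
- manip.find_in(camera, query): "bbox" ([centre column, centre row, width, height] in pixels, round what is visible of it).
- manip.spot_point(camera, query): "location" ([row, column] in pixels: a listed point, or the origin of a listed thing).
The state is a dict: "t": time; "joint_pos": joint angles; "joint_vel": joint speeds; "joint_efforts": joint torques, N m; "tool_pos": TCP position; "tcp_rot": TCP orientation; "wrist_force": force on the tool from outside, world axes, zero at the start; "moment": the same for the moment, N m; "finger_gap": finger opening in m; "finger_force": force on a finger pad.
Only numpy, scipy, OpenCV 4.12 (cv2) and the standard library are available. Lean on these libraries where they do the work, as an engineer would, in place of code of your own. Each camera call takes 0.05 s, during which the arm holds its last target. There are 200 camera calls.

## Working session

There is one attempt and no reset: what is moved stays moved. The work goes in short steps, Python scripts to look and compute and a tool call to move; the robot and the scene stay as the last step left them, time stands still between calls to the robot, and variables do not carry over. Pictures are saved under pics/ and viewed, at most 13 in all, crops included, and the job is handed in when it is done.

Besides the shell and the picture viewer there is one more tool, called as name([rows], argument=value, ...), one row to a line, values as JSON. apply_moves: Moves the arm, as the interface text tells. Its arguments: {"type":"object","properties":{"steps":{"type":"array"},"squeeze":{"type":"number"}},"required":["steps"]}

```bash
mkdir -p pics; ls; cat > h.py <<'E'
import numpy as np, cv2
from scipy.spatial.transform import Rotation as R
from station import manip
def cal(n):
    c=manip.get_calibration(n); K=np.array([[c['fx'],0,c['cx']],[0,c['fy'],c['cy']],[0,0,1]]); return c,K,np.array(c['dist'])
def campose(n,st=None):
    c,K,d=cal(n)
    if 'rvec' in c:
        Rm=cv2.Rodrigues(np.array(c['rvec'],float))[0]; t=np.array(c['tvec'],float).ravel(); return K,d,Rm,t
    T=np.eye(4);T[:3,:3]=R.from_rotvec(st['tcp_rot']).as_matrix();T[:3,3]=st['tool_pos'];T=np.linalg.inv(T@np.array(c['hand_eye']))
    return K,d,T[:3,:3],T[:3,3]
def ray(n,col,row,st=None):
    K,d,Rm,t=campose(n,st); u=cv2.undistortPoints(np.array([[[col,row]]],float),K,d)[0,0]
    v=Rm.T@np.array([u[0],u[1],1]); return -Rm.T@t, v/np.linalg.norm(v)
def atz(n,col,row,z,st=None):
    o,v=ray(n,col,row,st); return o+v*(z-o[2])/v[2]
def proj(n,P,st=None):
    K,d,Rm,t=campose(n,st); return cv2.projectPoints(np.array(P,float).reshape(-1,3),Rm,t,K,d)[0].reshape(-1,2)
def tri(rays):
    A=sum(np.eye(3)-np.outer(v,v) for o,v in rays); b=sum((np.eye(3)-np.outer(v,v))@o for o,v in rays); return np.linalg.solve(A,b)
E
python3 - <<'E'
from h import *
for n in ['scene','top']:
    cv2.imwrite(f'pics/{n}.png',manip.grab_frame(n))
    for q in ['pump','nozzle','stand','white_pen','board','pad','wick']:
        print(n,q,[(np.round(a['bbox']),round(a['conf'],2)) for a in manip.find_in(n,q)][:3],[(np.round(a['location'],1),round(a['conf'],2)) for a in manip.spot_point(n,q)][:3])
print(manip.state())
E
```

```text
pics
scene pump [(array([305., 132.,  13.,  55.]), 0.65)] []
scene nozzle [(array([308., 133.,  11.,  51.]), 0.95)] []
scene stand [(array([317., 175.,  69.,  52.]), 0.83), (array([291., 267.,  91.,  87.]), 0.83)] [(array([189.4, 310.8]), 0.94), (array([283.4, 290.7]), 0.7)]
scene white_pen [(array([333., 136.,  10.,  44.]), 0.61)] []
scene board [(array([225., 194.,  49.,  26.]), 0.62)] [(array([194.4, 225. ]), 0.95)]
scene pad [(array([225., 194.,  47.,  30.]), 0.86)] [(array([187.8, 223.3]), 0.7)]
scene wick [(array([259., 232.,  18.,  22.]), 0.54)] [(array([235.3, 263.5]), 0.69)]
top pump [(array([352., 251.,  21.,  15.]), 0.69)] [(array([247. , 344.8]), 0.56), (array([267. , 325.5]), 0.33)]
top nozzle [(array([352., 251.,  19.,  18.]), 0.54)] []
top stand [(array([198., 171.,  70.,  57.]), 0.86), (array([336., 259.,  65.,  64.]), 0.57)] [(array([171. , 199.9]), 0.93), (array([257.7, 334.1]), 0.8)]
top white_pen [(array([329., 273.,  10.,  13.]), 0.61)] [(array([266.9, 327.4]), 0.5)]
top board [(array([358., 162.,  46.,  46.]), 0.84)] [(array([161.1, 361.7]), 0.71), (array([161.5
[... 229 characters left out ...]
nt_pos': array([-1.31089700e+00,  2.63882345e-01,  1.60402064e+00,  1.71027172e-05,
        1.27371662e+00, -3.69223827e-02]), 'joint_vel': array([-1.17513121e-03, -8.05905115e-05, -5.20382008e-05,  4.56556652e-04,
       -4.07179903e-04,  3.14261621e-04]), 'joint_efforts': array([-3.10826863e-05, -5.02038610e+01, -3.57245672e+01,  7.28020188e-02,
        1.85861578e-02, -6.44766118e-06]), 'tool_pos': array([ 0.19740789, -0.64547109,  0.40470646]), 'tcp_rot': array([-3.10703096e+00, -4.64524759e-01, -2.08173601e-05]), 'wrist_force': array([-0.31760617, -0.33393796, -0.73323365]), 'moment': array([-0.01467925,  0.03900735,  0.02110001]), 'finger_force': 0.0, 'finger_gap': 0.08822997646809112}
```

View pics/scene.png

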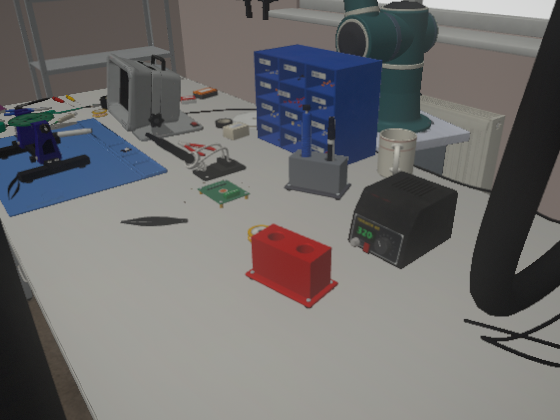

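View pics/top.png

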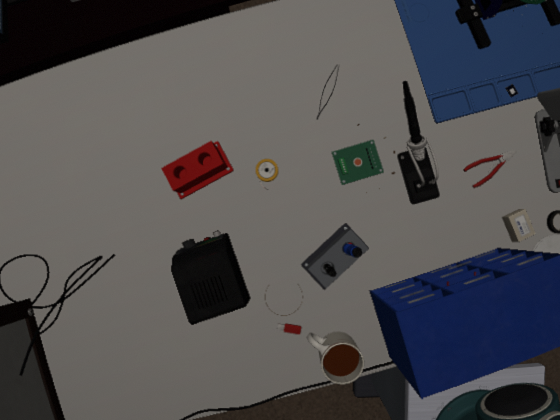

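The scene view shows the grey stand at (317,175), with the blue pump in its left bore (306,133) and the black pen in its right bore (331,140). In the top view they are at (336,257), (352,249) and (329,270). Possible look-alikes are the red stand (291,265 scene, 198,170 top), the black iron in its holder (415,150 top) and the red-handled tool (290,328 top). I choose the blue rod in the grey stand.

```bash
python3 - <<'E'
from h import *
im=cv2.imread('pics/top.png'); cr=im[140:300,290:430]; a=cv2.resize(cr,None,fx=3.7,fy=3.7,interpolation=cv2.INTER_CUBIC)
im=cv2.imread('pics/scene.png'); b=cv2.resize(im[95:205,195:365][:, :],None,fx=3.0,fy=3.0,interpolation=cv2.INTER_CUBIC)
cv2.imwrite('pics/crop1.png',a); cv2.imwrite('pics/crop2.png',b)
print(a.shape,b.shape)
print('pump tail', atz('top',352,248,0.18), 'pen', atz('top',329,270,0.165))
print('tri pump tail',tri([ray('top',351,247),ray('scene',306,107)]))
print('stand c',atz('top',334,257.7,0.0),atz('top',336,257,0.04),atz('scene',317,191,0))
print('board',atz('top',358.5,162,0.013),'pad',atz('top',359.2,160.9,.013),atz('scene',223.5,189,.013))
print('wick',atz('top',266,170,.01),'red',atz('top',198,170,.04))
for n in ['top','scene']: print(n,campose(n)[2].T@-campose(n)[3])
E
```

```text
(592, 518, 3) (330, 510, 3)
pump tail [0.43266514 0.30753409 0.18      ] pen [0.39408995 0.34575247 0.165     ]
tri pump tail [0.43360702 0.31019605 0.18375035]
stand c [0.40310692 0.3204895  0.        ] [0.40745483 0.3203975  0.04      ] [0.41326344 0.32753892 0.        ]
board [0.60486631 0.26765035 0.013     ] pad [0.60720575 0.26611904 0.013     ] [0.60263684 0.26186731 0.013     ]
wick [0.58948385 0.46323251 0.01      ] red [0.58701764 0.60180702 0.04      ]
top [0.47069836 0.41116475 0.91129454]
scene [0.83001117 1.18349469 0.46711005]
```

View pics/crop1.png

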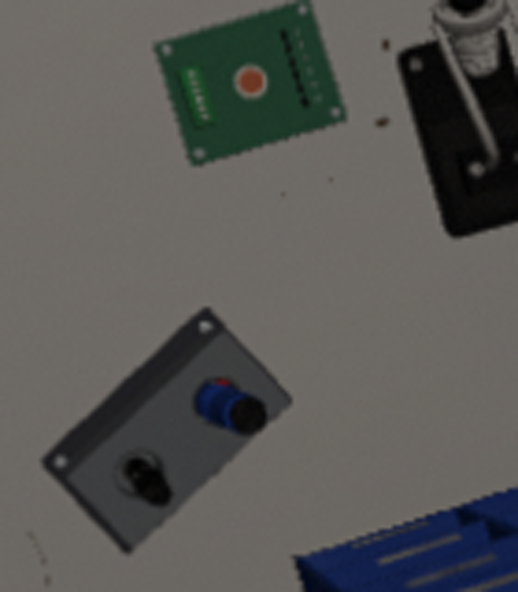

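View pics/crop2.png

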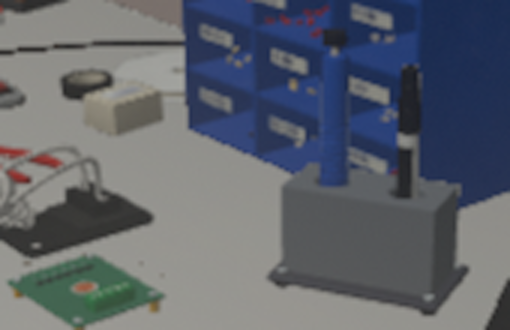

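```bash
python3 - <<'E'
from h import *
f=lambda u,v,z:np.round(atz('top',290+u/3.7,140+v/3.7,z),3)
print('knob',f(247,412,.184),'body at bore',f(213,396,.08),'pen top',f(153,490,.165),'pen base',f(140,472,.075))
a=f(45,462,.005);b=f(207,310,.005);print('base corners',a,b,np.hypot(*(b-a)[:2]),np.degrees(np.arctan2(*(a-b)[1::-1])))
c=f(128,553,.075);d=f(292,402,.075);print('top corners',c,d,np.hypot(*(c-d)[:2]),np.degrees(np.arctan2(*(c-d)[1::-1])))
print('pad',f(251,82,.013))
for p in [(370,290),(416,396),(560,252),(500,248)]: print('cab',p,np.round(atz('top',*p,.25),3))
print('cab bottom scene',np.round(atz('scene',257,143,0),3),np.round(atz('scene',290,160,0),3))
st=manip.state();print(R.from_rotvec(st['tcp_rot']).as_matrix().round(2))
print(manip.get_calibration('wrist')['hand_eye'])
E
```

```text
knob [0.427 0.3   0.184] body at bore [0.429 0.302 0.08 ] pen top [0.39  0.342 0.165] pen base [0.39  0.34  0.075]
base corners [0.389 0.388 0.005] [0.475 0.295 0.005] 0.12666885963013955 132.76052406204812
top corners [0.347 0.347 0.075] [0.426 0.259 0.075] 0.11825819210524063 131.91518766950242
pad [0.605 0.269 0.013]
cab (370, 290) [0.371 0.29  0.25 ]
cab (416, 396) [0.202 0.216 0.25 ]
cab (560, 252) [ 0.424 -0.026  0.25 ]
cab (500, 248) [0.433 0.08  0.25 ]
cab bottom scene [ 0.434 -0.004  0.   ] [0.399 0.143 0.   ]
[[ 0.96  0.29  0.  ]
 [ 0.29 -0.96  0.  ]
 [ 0.   -0.   -1.  ]]
[[ 6.75438739e-04 -9.60677421e-01 -2.77666051e-01  7.19007852e-02]
 [ 9.99999767e-01  6.76767310e-04  9.10572498e-05 -1.71910845e-04]
 [ 1.00438662e-04 -2.77666047e-01  9.60677655e-01  1.99257010e-02]
 [ 0.00000000e+00  0.00000000e+00  0.00000000e+00  1.00000000e+00]]
```

```bash
python3 - <<'E'
from h import *
A=tri([ray('top',370,290),ray('scene',338,77)]);B=tri([ray('top',416,396),ray('scene',379,60)])
print(A,B)
for P in (A,B):print(proj('top',[P]),proj('scene',[P]))
for z in (.25,.3): print(proj('scene',[atz('top',370,290,z),atz('top',416,396,z),atz('top',500,248,z)]))
print('base left bottom in scene', atz('scene',345,180,0))
E
```

```text
[0.36117172 0.29041429 0.23177086] [0.2010502  0.21133084 0.23862154]
[[367.6855367  294.66704488]] [[333.93979891  77.17296295]]
[[417.15380939 393.65418318]] [[380.82988799  59.66084805]]
[[329.65579007  68.59948287]
 [382.12298518  54.97708378]
 [265.18773669  53.64486542]]
[[329.00188852  44.0441591 ]
 [379.44275488  33.45878218]
 [267.10399149  32.86783988]]
base left bottom in scene [0.33137674 0.30228004 0.        ]
```

```bash
cat > clr.py <<'E'
from h import *
C=np.array([.366,.291]);nf=np.array([.93,.36]);nl=np.array([-.42,.91])
g=lambda lo,hi,n:np.linspace(lo,hi,n)
def box(x,y,z):return np.array(np.meshgrid(g(*x),g(*y),g(*z))).reshape(3,-1).T
body=box((-.0375,.0375,5),(-.0935,.0935,15),(0,.102,8))
wr=box((-.045,.045,5),(-.045,.045,5),(-.12,0,6))
cam=box((.04,.10,4),(-.04,.04,5),(.0,.04,3))
def fing(gap): return np.vstack([box((-.012,.012,5),s*np.array([gap/2,gap/2+.0175]) .tolist()+[4] if 0 else (s*gap/2,s*(gap/2+.0175),4),(.102,.166,10)) for s in(-1,1)])
def cab(P):return np.max([(P[:,:2]-C)@nf,(P[:,:2]-C)@nl,P[:,2]-.25],0).min()
pen=np.array([.39,.342])
def pend(P):return np.maximum(np.hypot(*(P[:,:2]-pen).T)-.0085,P[:,2]-.168).min()
def tool(yaw,tilt):  # yaw: deg of closing dir; tilt about tool y (deg)
    c=np.array([np.cos(np.radians(yaw)),np.sin(np.radians(yaw)),0]);z=np.array([0,0,-1.]);x=np.cross(c,z)
    return np.c_[x,c,z]@R.from_euler('y',tilt,degrees=True).as_matrix()
E
python3 - <<'E'
from clr import *
G=np.array([.428,.301,.15])
for flip in(0,180):
  for yaw in (42,60,75,90,105):
    for t in (-60,-45,-30,-15,0,15,30,45,60):
        M=tool(yaw+flip,t);T=lambda P:(P-[0,0,.147])@M.T+G
        B=T(body);r=[cab(B),cab(T(wr)),cab(T(cam)),cab(T(fing(.05))),pend(np.vstack([B,T(cam)])),pend(T(fing(.05)))]
        if min(r)>.005: print(flip,yaw,t,np.round(M[:,2],2),np.round(r,3),'tcp',np.round(G-.147*M[:,2],3))
E
```

```text
0 75 45 [-0.68  0.18 -0.71] [0.011 0.093 0.046 0.019 0.044 0.017] tcp [0.528 0.274 0.254]
0 75 60 [-0.84  0.22 -0.5 ] [0.023 0.119 0.072 0.018 0.059 0.016] tcp [0.551 0.268 0.224]
0 90 30 [-0.5   0.   -0.87] [0.018 0.077 0.033 0.027 0.036 0.01 ] tcp [0.501 0.301 0.277]
0 90 45 [-0.71  0.   -0.71] [0.033 0.112 0.051 0.026 0.04  0.008] tcp [0.532 0.301 0.254]
0 90 60 [-0.87  0.   -0.5 ] [0.046 0.143 0.087 0.025 0.05  0.007] tcp [0.555 0.301 0.224]
0 105 0 [ 0.  0. -1.] [0.014 0.047 0.007 0.045 0.027 0.007] tcp [0.428 0.301 0.297]
180 75 -60 [-0.84  0.22 -0.5 ] [0.023 0.119 0.128 0.018 0.059 0.016] tcp [0.551 0.268 0.224]
180 75 -45 [-0.68  0.18 -0.71] [0.011 0.093 0.121 0.019 0.044 0.017] tcp [0.528 0.274 0.254]
180 90 -60 [-0.87  0.   -0.5 ] [0.046 0.143 0.152 0.025 0.05  0.007] tcp [0.555 0.301 0.224]
180 90 -45 [-0.71  0.   -0.71] [0.033 0.112 0.144 0.026 0.04  0.008] tcp [0.532 0.301 0.254]
180 90 -30 [-0.5   0.   -0.87] [0.018 0.077 0.129 0.027 0.036 0.01 ] tcp [0.501 0.301 0.277]
180 105 0 [ 0.  0. -1.] [0.014 0.047 0.097 0.045 0.027 0.007] tcp [0.428 0.301 0.297]
```

apply_moves([
  {"z": -0.15, "claw": 0.2},
  {"z": -0.15, "claw": 0.2},
  {"z": -0.15, "claw": 0.2},
  {"z": -0.15, "claw": 0.2},
  {"z": -0.15, "claw": 0.2},
  {"x": 0.15, "y": -0.078},
  {"x": 0.15, "y": -0.078},
  {"x": 0.15, "y": -0.078},
  {"x": 0.15, "y": -0.078},
  {"x": 0.15, "y": -0.078},
  {"x": 0.15, "y": -0.078},
  {"x": 0.15, "y": -0.078},
  {"x": 0.15, "y": -0.078},
  {"x": 0.15, "y": -0.078},
  {"x": 0.15, "y": -0.078},
  {"x": 0.15, "y": -0.078},
  {"x": 0.15, "y": -0.078},
  {"x": 0.15, "y": -0.078},
  {"x": 0.15, "y": -0.078},
  {"x": 0.1, "y": -0.05},
])

```text
validation failed for argument at $.st...
```

apply_moves([
  {"x": 0.04, "y": -0.12},
  {"x": 0.04, "y": -0.12},
  {"x": 0.04, "y": -0.12},
  {"x": 0.04, "y": -0.12},
  {"x": 0.04, "y": -0.12},
  {"x": 0.04, "y": -0.12},
  {"x": 0.04, "y": -0.12},
  {"x": 0.04, "y": -0.12},
  {"x": 0.04, "y": -0.12},
  {"x": 0.04, "y": -0.12},
  {"x": 0.04, "y": -0.12},
  {"x": 0.04, "y": -0.12},
  {"x": 0.04, "y": -0.12},
  {"x": 0.04, "y": -0.12},
  {"x": 0.04, "y": -0.12},
  {"x": 0.04, "y": -0.12},
])

```text
validation failed for argument at $.st...
```

apply_moves([
  {"x": 0, "y": 0, "z": -0.15, "rx": 0, "ry": 0, "rz": 0, "claw": 0.2},
  {"x": 0, "y": 0, "z": -0.15, "rx": 0, "ry": 0, "rz": 0, "claw": 0.2},
  {"x": 0, "y": 0, "z": -0.15, "rx": 0, "ry": 0, "rz": 0, "claw": 0.2},
  {"x": 0, "y": 0, "z": -0.15, "rx": 0, "ry": 0, "rz": 0, "claw": 0.2},
  {"x": 0, "y": 0, "z": -0.15, "rx": 0, "ry": 0, "rz": 0, "claw": 0.2},
])

```text
t: 1.92
tool_pos: [0.1973, -0.6453, 0.5562]
tcp_rot: [-3.107, -0.465, 0.0]
wrist_force: [-0.3, -0.5, 0.2]
finger_gap: 0.0572
finger_force: 0.0
```

apply_moves([
  {"x": 0.15, "y": -0.078, "z": 0, "rx": 0, "ry": 0, "rz": 0, "claw": 0.2},
  {"x": 0.15, "y": -0.078, "z": 0, "rx": 0, "ry": 0, "rz": 0, "claw": 0.2},
  {"x": 0.15, "y": -0.078, "z": 0, "rx": 0, "ry": 0, "rz": 0, "claw": 0.2},
  {"x": 0.15, "y": -0.078, "z": 0, "rx": 0, "ry": 0, "rz": 0, "claw": 0.2},
  {"x": 0.15, "y": -0.078, "z": 0, "rx": 0, "ry": 0, "rz": 0, "claw": 0.2},
  {"x": 0.15, "y": -0.078, "z": 0, "rx": 0, "ry": 0, "rz": 0, "claw": 0.2},
  {"x": 0.15, "y": -0.078, "z": 0, "rx": 0, "ry": 0, "rz": 0, "claw": 0.2},
  {"x": 0.15, "y": -0.078, "z": 0, "rx": 0, "ry": 0, "rz": 0, "claw": 0.2},
  {"x": 0.15, "y": -0.078, "z": 0, "rx": 0, "ry": 0, "rz": 0, "claw": 0.2},
  {"x": 0.15, "y": -0.078, "z": 0, "rx": 0, "ry": 0, "rz": 0, "claw": 0.2},
  {"x": 0.15, "y": -0.078, "z": 0, "rx": 0, "ry": 0, "rz": 0, "claw": 0.2},
  {"x": 0.15, "y": -0.078, "z": 0, "rx": 0, "ry": 0, "rz": 0, "claw": 0.2},
  {"x": 0.15, "y": -0.078, "z": 0, "rx": 0, "ry": 0, "rz": 0, "claw": 0.2},
  {"x": 0.15, "y": -0.078, "z": 0, "rx": 0, "ry": 0, "rz": 0, "claw": 0.2},
  {"x": 0.1, "y": -0.05, "z": 0, "rx": 0, "ry": 0, "rz": 0, "claw": 0.2},
])

```text
t: 3.17
tool_pos: [0.553, -0.296, 0.5548]
tcp_rot: [-3.106, -0.467, -0.001]
wrist_force: [-0.1, -1.1, 0.2]
finger_gap: 0.0528
finger_force: 0.0
```

apply_moves([
  {"x": 0.04, "y": -0.12, "z": 0, "rx": 0, "ry": 0, "rz": 0, "claw": 0.2},
  {"x": 0.04, "y": -0.12, "z": 0, "rx": 0, "ry": 0, "rz": 0, "claw": 0.2},
  {"x": 0.04, "y": -0.12, "z": 0, "rx": 0, "ry": 0, "rz": 0, "claw": 0.2},
  {"x": 0.04, "y": -0.12, "z": 0, "rx": 0, "ry": 0, "rz": 0, "claw": 0.2},
  {"x": 0.04, "y": -0.12, "z": 0, "rx": 0, "ry": 0, "rz": 0, "claw": 0.2},
  {"x": 0.04, "y": -0.12, "z": 0, "rx": 0, "ry": 0, "rz": 0, "claw": 0.2},
  {"x": 0.04, "y": -0.12, "z": 0, "rx": 0, "ry": 0, "rz": 0, "claw": 0.2},
  {"x": 0.04, "y": -0.12, "z": 0, "rx": 0, "ry": 0, "rz": 0, "claw": 0.2},
  {"x": 0.04, "y": -0.12, "z": 0, "rx": 0, "ry": 0, "rz": 0, "claw": 0.2},
  {"x": 0.04, "y": -0.12, "z": 0, "rx": 0, "ry": 0, "rz": 0, "claw": 0.2},
  {"x": 0.04, "y": -0.12, "z": 0, "rx": 0, "ry": 0, "rz": 0, "claw": 0.2},
  {"x": 0.04, "y": -0.12, "z": 0, "rx": 0, "ry": 0, "rz": 0, "claw": 0.2},
  {"x": 0.04, "y": -0.12, "z": 0, "rx": 0, "ry": 0, "rz": 0, "claw": 0.2},
  {"x": 0.04, "y": -0.12, "z": 0, "rx": 0, "ry": 0, "rz": 0, "claw": 0.2},
  {"x": 0.04, "y": -0.12, "z": 0, "rx": 0, "ry": 0, "rz": 0, "claw": 0.2},
  {"x": 0.04, "y": -0.12, "z": 0, "rx": 0, "ry": 0, "rz": 0, "claw": 0.2},
])

```text
t: 4.5
tool_pos: [0.5612, 0.1075, 0.5549]
tcp_rot: [-3.107, -0.464, -0.001]
wrist_force: [0.6, -0.2, 1.2]
finger_gap: 0.053
finger_force: 0.0
```

apply_moves([
  {"x": 0, "y": 0, "z": 0, "rx": 0, "ry": 0, "rz": 0.0186, "claw": 0.2},
  {"x": 0, "y": 0, "z": 0, "rx": 0, "ry": 0, "rz": 0.0186, "claw": 0.2},
  {"x": 0, "y": 0, "z": 0, "rx": 0, "ry": 0, "rz": 0.0186, "claw": 0.2},
  {"x": 0, "y": 0, "z": 0, "rx": 0, "ry": 0, "rz": 0.0186, "claw": 0.2},
  {"x": 0, "y": 0, "z": 0, "rx": 0, "ry": 0, "rz": 0.0186, "claw": 0.2},
  {"x": -0.03, "y": -0.108, "z": 0.07, "rx": 0, "ry": 0, "rz": 0, "claw": 0.2},
  {"x": -0.03, "y": -0.108, "z": 0.07, "rx": 0, "ry": 0, "rz": 0, "claw": 0.2},
  {"x": -0.03, "y": -0.108, "z": 0.07, "rx": 0, "ry": 0, "rz": 0, "claw": 0.2},
  {"x": -0.03, "y": -0.108, "z": 0.07, "rx": 0, "ry": 0, "rz": 0, "claw": 0.2},
  {"x": -0.03, "y": -0.108, "z": 0.07, "rx": 0, "ry": 0, "rz": 0, "claw": 0.2},
  {"x": -0.03, "y": -0.108, "z": 0.07, "rx": 0, "ry": 0, "rz": 0, "claw": 0.2},
  {"x": -0.03, "y": -0.108, "z": 0.07, "rx": 0, "ry": 0, "rz": 0, "claw": 0.2},
  {"x": -0.03, "y": -0.108, "z": 0.07, "rx": 0, "ry": 0, "rz": 0, "claw": 0.2},
  {"x": -0.03, "y": -0.108, "z": 0.07, "rx": 0, "ry": 0, "rz": 0, "claw": 0.2},
])

```text
t: 5.67
tool_pos: [0.5061, 0.3014, 0.4282]
tcp_rot: [-3.141, -0.007, -0.001]
wrist_force: [-0.0, 0.6, 0.1]
finger_gap: 0.0529
finger_force: 0.0
```

apply_moves([
  {"x": 0, "y": 0, "z": 0, "rx": 0, "ry": -0.0185, "rz": 0, "claw": 0.2},
  {"x": 0, "y": 0, "z": 0, "rx": 0, "ry": -0.0185, "rz": 0, "claw": 0.2},
  {"x": 0, "y": 0, "z": 0, "rx": 0, "ry": -0.0185, "rz": 0, "claw": 0.2},
  {"x": 0, "y": 0, "z": 0, "rx": 0, "ry": -0.0185, "rz": 0, "claw": 0.2},
  {"x": 0, "y": 0, "z": 0, "rx": 0, "ry": -0.0185, "rz": 0, "claw": 0.2},
  {"x": 0, "y": 0, "z": 0, "rx": 0, "ry": -0.0185, "rz": 0, "claw": 0.2},
  {"x": 0, "y": 0, "z": 0, "rx": 0, "ry": -0.0185, "rz": 0, "claw": 0.2},
  {"x": 0, "y": 0, "z": 0, "rx": 0, "ry": -0.0185, "rz": 0, "claw": 0.2},
  {"x": 0, "y": 0, "z": 0, "rx": 0, "ry": -0.0185, "rz": 0, "claw": 0.2},
  {"x": 0, "y": 0, "z": 0, "rx": 0, "ry": 0, "rz": 0, "claw": 0.2},
])

```text
t: 6.5
tool_pos: [0.507, 0.3003, 0.4278]
tcp_rot: [3.032, 0.006, -0.816]
wrist_force: [0.8, 0.2, 0.5]
finger_gap: 0.0528
finger_force: 0.0
```

```bash
python3 - <<'E'
from h import *
st=manip.state(); im=manip.grab_frame('wrist'); cv2.imwrite('pics/w1.png',im)
im2=manip.grab_frame('scene')
cv2.imwrite('pics/w1s.png',np.hstack([cv2.resize(im2[0:220,180:420],None,fx=1.9,fy=1.9)]))
print(st['tool_pos'],R.from_rotvec(st['tcp_rot']).as_matrix().round(3),st['joint_pos'].round(2))
for q in ['pump','white_pen','pad']: print(q,[(np.round(a['bbox']),round(a['conf'],2)) for a in manip.find_in('wrist',q)][:2],[(np.round(a['location'],1),round(a['conf'],2)) for a in manip.spot_point('wrist',q)][:2])
print('pred knob',proj('wrist',[[.427,.3,.184],[.428,.301,.075],[.39,.342,.165],[.605,.268,.013]],st))
E
```

```text
[0.50702175 0.30030099 0.42784792] [[ 0.865  0.004 -0.502]
 [ 0.003 -1.    -0.003]
 [-0.502  0.001 -0.865]] [0.43 0.25 1.62 0.21 1.75 1.98]
pump [(array([286., 111.,  28.,  87.]), 0.62)] [(array([ 61.8, 283.7]), 0.75)]
white_pen [(array([241., 138.,  23.,  70.]), 0.98)] [(array([ 93.5, 247.5]), 0.75)]
pad [] []
pred knob [[ 281.66887933  142.50142825]
 [ 280.55317528   75.82215476]
 [ 231.51271245  166.08807139]
 [ 325.62856254 -185.69177702]]
```

View pics/w1.png

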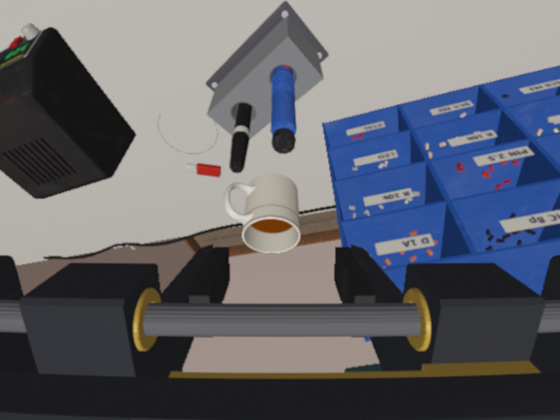

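View pics/w1s.png

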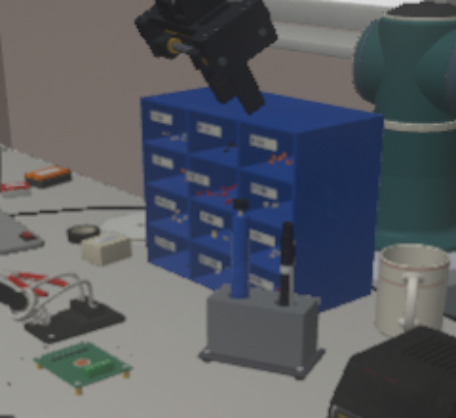

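```bash
python3 - <<'E'
from h import *
st=manip.state()
print('cab corner bottom',atz('wrist',325,122,0,st)); 
for z in (0,.05,.1,.2,.25): print(z,proj('wrist',[[.36,.288,z],[.366,.291,z],[.36,.27,z],[.35,.25,z]],st).round(0).tolist())
print('knob tri',tri([ray('wrist',284,141,st),ray('top',356.8,251.4)]), 'bore body', atz('wrist',284,72,.075,st),'pen',tri([ray('wrist',239,164,st),ray('top',290+155/3.7,140+492/3.7)]),atz('wrist',239,164,.165,st))
E
```

```text
cab corner bottom [ 3.33442452e-01  2.41913752e-01 -5.55111512e-17]
0 [[291.0, 103.0], [289.0, 99.0], [305.0, 104.0], [320.0, 111.0]]
0.05 [[292.0, 124.0], [290.0, 120.0], [307.0, 124.0], [324.0, 132.0]]
0.1 [[293.0, 150.0], [290.0, 145.0], [310.0, 150.0], [328.0, 158.0]]
0.2 [[296.0, 221.0], [293.0, 216.0], [318.0, 221.0], [340.0, 229.0]]
0.25 [[298.0, 272.0], [294.0, 268.0], [323.0, 272.0], [348.0, 280.0]]
knob tri [0.42680165 0.29916196 0.18205409] bore body [0.43206967 0.29817626 0.075     ] pen [0.38755133 0.33856649 0.15847645] [0.39193682 0.33596224 0.165     ]
```

```bash
python3 - <<'E'
from h import *
P=[[.36,.288,.25],[.35,.25,.25],[.34,.243,.25],[.35,.25,.22],[.36,.288,.22],[.427,.3,.184]]
for n in('top','scene'):print(n,proj(n,P).round(0).tolist())
st=manip.state()
print(tri([ray('scene',337,71),ray('wrist',352,272,st)]),tri([ray('top',370,291),ray('wrist',352,272,st)]),tri([ray('top',370,291),ray('wrist',362,325,st)]))
E
```

```text
top [[371.0, 297.0], [396.0, 303.0], [400.0, 310.0], [391.0, 300.0], [368.0, 294.0], [357.0, 251.0]]
scene [[334.0, 68.0], [330.0, 64.0], [333.0, 63.0], [330.0, 78.0], [334.0, 83.0], [306.0, 105.0]]
[0.32846875 0.24050671 0.23055574] [0.37346103 0.27191755 0.25730068] [0.38077422 0.27644806 0.29733289]
```

```bash
python3 - <<'E'
from h import *
im=cv2.imread('pics/w1.png').astype(int); m=(im[...,0]>im[...,2]+50)&(im[...,0]>im[...,1]+25)
for r in range(110,350,15):
    c=np.where(m[r,305:])[0]; print(r,c[:1]+305,end=' ')
t=cv2.imread('pics/top.png').astype(int); m=(t[...,0]>t[...,2]+40)&(t[...,0]>t[...,1]+20)
print()
for r in range(260,400,12):
    c=np.where(m[r,362:])[0]; print(r,c[:1]+362,end=' ')
st=manip.state();print()
for xy in [(.34,.243),(.35,.25),(.36,.27)]: print(proj('wrist',[[*xy,z] for z in(0,.05,.1,.15,.2,.25)],st).round(0).tolist())
c,K,d=cal('wrist');print(d,cal('top')[2])
E
```

```text
110 [377] 125 [323] 140 [326] 155 [328] 170 [330] 185 [333] 200 [335] 215 [337] 230 [340] 245 [342] 260 [374] 275 [387] 290 [400] 305 [] 320 [] 335 [] 
260 [464] 272 [428] 284 [398] 296 [378] 308 [392] 320 [398] 332 [402] 344 [405] 356 [409] 368 [412] 380 [416] 392 [420] 
[[325.0, 118.0], [329.0, 139.0], [333.0, 165.0], [339.0, 197.0], [346.0, 236.0], [355.0, 286.0]]
[[320.0, 111.0], [324.0, 132.0], [328.0, 158.0], [333.0, 189.0], [340.0, 229.0], [348.0, 280.0]]
[[305.0, 104.0], [307.0, 124.0], [310.0, 150.0], [313.0, 181.0], [318.0, 221.0], [323.0, 272.0]]
[-0.04564624  0.          0.          0.          0.        ] [-0.13091337  0.          0.          0.          0.        ]
```

apply_moves([
  {"x": 0, "y": 0, "z": 0, "rx": 0.0093, "ry": 0, "rz": 0.016, "claw": 0},
  {"x": 0, "y": 0, "z": 0, "rx": 0.0093, "ry": 0, "rz": 0.016, "claw": 0},
  {"x": 0, "y": 0, "z": 0, "rx": 0.0093, "ry": 0, "rz": 0.016, "claw": 0},
  {"x": -0.012, "y": 0.07, "z": 0.007, "rx": 0, "ry": 0, "rz": 0, "claw": 0},
  {"x": 0.03, "y": 0, "z": 0.052, "rx": 0, "ry": 0, "rz": 0, "claw": 0},
  {"x": 0.03, "y": 0, "z": 0.052, "rx": 0, "ry": 0, "rz": 0, "claw": 0},
  {"x": 0.03, "y": 0, "z": 0.052, "rx": 0, "ry": 0, "rz": 0, "claw": 0},
  {"x": 0.03, "y": 0, "z": 0.052, "rx": 0, "ry": 0, "rz": 0, "claw": 0},
  {"x": 0, "y": 0, "z": 0, "rx": 0, "ry": 0, "rz": 0, "claw": 0},
])

```text
t: 7.65
tool_pos: [0.5005, 0.2868, 0.3764]
tcp_rot: [-2.983, 0.254, 0.807]
wrist_force: [-0.6, -0.3, -0.4]
finger_gap: 0.044
finger_force: 0.0
```

```bash
cat > chk.py <<'E'
from h import *
st=manip.state();M=R.from_rotvec(st['tcp_rot']).as_matrix();g=st['tool_pos']+.147*M[:,2]
print(st['t'],M.round(3).tolist(),'grasp',g.round(4),st['wrist_force'].round(1),st['finger_gap'],st['finger_force'],st['joint_pos'].round(2))
E
python3 - <<'E'
from chk import *
im=manip.grab_frame('wrist'); cv2.imwrite('pics/w2.png',im)
print(proj('wrist',[[.428,.299,.184],[.431,.299,.09],[.39,.337,.165],g],st).round(0).tolist())
print((M.T@(np.array([.4285,.299,.152])-g)/.2).round(3))
E
```

```text
7.65 [[0.851, -0.168, -0.497], [-0.147, -0.986, 0.082], [-0.504, 0.003, -0.864]] grasp [0.4275 0.2989 0.2494] [-0.6 -0.3 -0.4] 0.044010767473130534 0.0 [0.4  0.25 1.72 0.27 1.63 2.09]
[[281.0, 183.0], [280.0, 101.0], [239.0, 211.0], [282.0, 282.0]]
[ 0.25  -0.003  0.418]
```

View pics/w2.png

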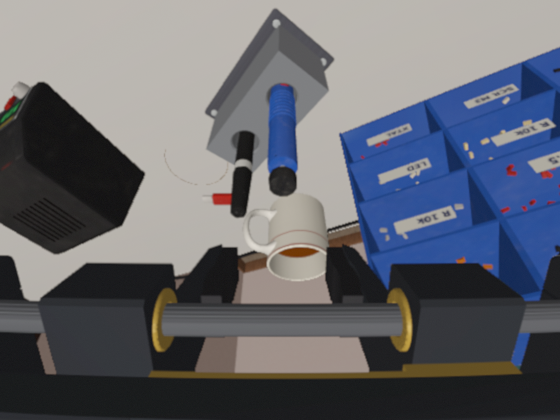

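The knob is at (283,182), within 2 px of the prediction (281,183), and the pen tip is at (239,211). The pump lies between the fingers, so I go down.

apply_moves([
  {"x": 0.031, "y": 0, "z": 0.052, "rx": 0, "ry": 0, "rz": 0, "claw": 0},
  {"x": 0.031, "y": 0, "z": 0.052, "rx": 0, "ry": 0, "rz": 0, "claw": 0},
  {"x": 0.031, "y": 0, "z": 0.052, "rx": 0, "ry": 0, "rz": 0, "claw": 0},
  {"x": 0.031, "y": 0, "z": 0.052, "rx": 0, "ry": 0, "rz": 0, "claw": 0},
  {"x": 0.031, "y": 0, "z": 0.052, "rx": 0, "ry": 0, "rz": 0, "claw": 0},
  {"x": 0.031, "y": 0, "z": 0.052, "rx": 0, "ry": 0, "rz": 0, "claw": 0},
  {"x": 0.031, "y": 0, "z": 0.052, "rx": 0, "ry": 0, "rz": 0, "claw": 0},
  {"x": 0.031, "y": 0, "z": 0.052, "rx": 0, "ry": 0, "rz": 0, "claw": 0},
  {"x": 0, "y": 0, "z": 0, "rx": 0, "ry": 0, "rz": 0, "claw": 0},
])

```text
t: 8.45
tool_pos: [0.5019, 0.2864, 0.2805]
tcp_rot: [-2.982, 0.255, 0.804]
wrist_force: [-0.0, -0.2, 0.0]
finger_gap: 0.0441
finger_force: 0.0
```

```bash
python3 chk.py
```

```text
8.45 [[0.852, -0.169, -0.496], [-0.147, -0.986, 0.083], [-0.503, 0.002, -0.864]] grasp [0.4291 0.2986 0.1534] [-0.  -0.2  0. ] 0.044130246886728355 0.0 [0.39 0.34 1.8  0.27 1.47 2.04]
```

apply_moves([
  {"x": 0, "y": 0, "z": 0, "rx": 0, "ry": 0, "rz": 0, "claw": -1},
  {"x": 0, "y": 0, "z": 0, "rx": 0, "ry": 0, "rz": 0, "claw": -1},
  {"x": 0, "y": 0, "z": 0, "rx": 0, "ry": 0, "rz": 0, "claw": -1},
  {"x": 0, "y": 0, "z": 0, "rx": 0, "ry": 0, "rz": 0, "claw": -1},
  {"x": 0, "y": 0, "z": 0, "rx": 0, "ry": 0, "rz": 0, "claw": -1},
  {"x": 0, "y": 0, "z": 0, "rx": 0, "ry": 0, "rz": 0, "claw": -1},
  {"x": 0, "y": 0, "z": 0, "rx": 0, "ry": 0, "rz": 0, "claw": -1},
  {"x": 0, "y": 0, "z": 0, "rx": 0, "ry": 0, "rz": 0, "claw": -1},
], squeeze=30)

```text
t: 9.12
tool_pos: [0.5031, 0.2871, 0.2846]
tcp_rot: [-2.981, 0.253, 0.797]
wrist_force: [-0.1, -0.3, 4.2]
finger_gap: 0.0187
finger_force: 30.0
```

apply_moves([
  {"x": -0.025, "y": 0, "z": -0.043, "rx": 0, "ry": 0, "rz": 0, "claw": -1},
  {"x": -0.025, "y": 0, "z": -0.043, "rx": 0, "ry": 0, "rz": 0, "claw": -1},
  {"x": -0.025, "y": 0, "z": -0.043, "rx": 0, "ry": 0, "rz": 0, "claw": -1},
  {"x": 0, "y": 0, "z": 0, "rx": 0, "ry": 0, "rz": 0, "claw": -1},
])

```text
t: 9.45
tool_pos: [0.5035, 0.2873, 0.3166]
tcp_rot: [-2.981, 0.252, 0.792]
wrist_force: [-0.3, 0.9, -0.3]
finger_gap: 0.0185
finger_force: 30.0
```

```bash
python3 - <<'E'
from chk import *
a=manip.grab_frame('wrist')[60:,170:400]; b=manip.grab_frame('scene')[40:220,220:400]
cv2.imwrite('pics/w3.png',np.hstack([cv2.resize(a,(350,548)),cv2.resize(b,(440,548))[:, :440]]))
E
```

```text
9.45 [[0.856, -0.169, -0.489], [-0.145, -0.986, 0.086], [-0.497, -0.003, -0.868]] grasp [0.4316 0.3    0.189 ] [-0.3  0.9 -0.3] 0.018534312933693176 29.999913895699137 [0.39 0.3  1.77 0.27 1.52 2.06]
```

View pics/w3.png

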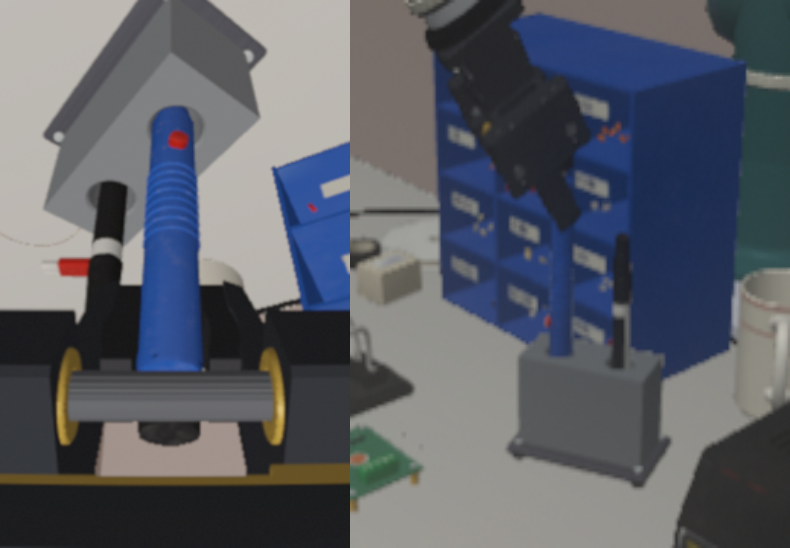

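apply_moves([
  {"x": -0.0275, "y": 0, "z": -0.0478, "rx": 0, "ry": 0, "rz": 0, "claw": -1},
  {"x": -0.0275, "y": 0, "z": -0.0478, "rx": 0, "ry": 0, "rz": 0, "claw": -1},
  {"x": -0.0275, "y": 0, "z": -0.0478, "rx": 0, "ry": 0, "rz": 0, "claw": -1},
  {"x": -0.0275, "y": 0, "z": -0.0478, "rx": 0, "ry": 0, "rz": 0, "claw": -1},
  {"x": -0.0275, "y": 0, "z": -0.0478, "rx": 0, "ry": 0, "rz": 0, "claw": -1},
  {"x": -0.0275, "y": 0, "z": -0.0478, "rx": 0, "ry": 0, "rz": 0, "claw": -1},
  {"x": -0.0275, "y": 0, "z": -0.0478, "rx": 0, "ry": 0, "rz": 0, "claw": -1},
  {"x": -0.0275, "y": 0, "z": -0.0478, "rx": 0, "ry": 0, "rz": 0, "claw": -1},
  {"x": -0.0275, "y": 0, "z": -0.0478, "rx": 0, "ry": 0, "rz": 0, "claw": -1},
  {"x": -0.0275, "y": 0, "z": -0.0478, "rx": 0, "ry": 0, "rz": 0, "claw": -1},
  {"x": 0, "y": 0, "z": 0, "rx": 0, "ry": 0, "rz": 0, "claw": -1},
])

```text
t: 10.47
tool_pos: [0.5033, 0.2871, 0.4271]
tcp_rot: [-2.981, 0.252, 0.792]
wrist_force: [0.7, 0.3, 0.4]
finger_gap: 0.019
finger_force: 30.0
```

apply_moves([
  {"x": 0, "y": 0, "z": 0, "rx": 0, "ry": 0.018, "rz": 0, "claw": -1},
  {"x": 0, "y": 0, "z": 0, "rx": 0, "ry": 0.018, "rz": 0, "claw": -1},
  {"x": 0, "y": 0, "z": 0, "rx": 0, "ry": 0.018, "rz": 0, "claw": -1},
  {"x": 0, "y": 0, "z": 0, "rx": 0, "ry": 0.018, "rz": 0, "claw": -1},
  {"x": 0, "y": 0, "z": 0, "rx": 0, "ry": 0.018, "rz": 0, "claw": -1},
  {"x": 0, "y": 0, "z": 0, "rx": 0, "ry": 0.018, "rz": 0, "claw": -1},
  {"x": 0, "y": 0, "z": 0, "rx": 0, "ry": 0.018, "rz": 0, "claw": -1},
  {"x": 0, "y": 0, "z": 0, "rx": 0, "ry": 0.018, "rz": 0, "claw": -1},
  {"x": 0, "y": 0, "z": 0, "rx": 0, "ry": 0.018, "rz": 0, "claw": -1},
  {"x": 0, "y": 0, "z": 0, "rx": 0, "ry": 0.018, "rz": 0, "claw": -1},
  {"x": 0, "y": 0, "z": 0, "rx": 0, "ry": 0.018, "rz": 0, "claw": -1},
  {"x": 0, "y": 0, "z": 0, "rx": 0, "ry": 0.018, "rz": 0, "claw": -1},
  {"x": 0, "y": 0, "z": 0, "rx": 0, "ry": 0.018, "rz": 0, "claw": -1},
  {"x": 0, "y": 0, "z": 0, "rx": 0, "ry": 0.018, "rz": 0, "claw": -1},
  {"x": 0, "y": 0, "z": 0, "rx": 0, "ry": 0, "rz": 0, "claw": -1},
])

```text
t: 11.72
tool_pos: [0.502, 0.2868, 0.4234]
tcp_rot: [3.08, -0.261, 0.417]
wrist_force: [-1.2, -0.0, -1.6]
finger_gap: 0.0189
finger_force: 30.0
```

```bash
python3 - <<'E'
from chk import *
a=manip.grab_frame('wrist'); b=manip.grab_frame('scene'); c=manip.grab_frame('top')
for n in ('wrist','scene','top'): print(n,[(np.round(x['location'],1),round(x['conf'],2)) for x in manip.spot_point(n,'nozzle')][:2],[(np.round(x['location'],1),round(x['conf'],2)) for x in manip.spot_point(n,'pump')][:2],[(np.round(x['location'],1),round(x['conf'],2)) for x in manip.spot_point(n,'pad')][:2])
M0=R.from_rotvec([-2.981,.253,.797]).as_matrix()
d=M@M0.T@np.array([0,0,-1]);print('pump dir',d, 'noz pred',g+.146*d)
for n in('wrist','scene','top'):print(n,proj(n,[g+.146*d,g+.122*d],st).round(0).tolist())
cv2.imwrite('pics/w4.png',np.hstack([cv2.resize(a,(400,300)),cv2.resize(b[40:220,180:420],(400,300))]))
for n,i in(('wr',a),('sc',b),('tp',c)):cv2.imwrite(f'pics/f4{n}.png',i)
E
```

```text
11.7167 [[0.95, -0.168, 0.262], [-0.162, -0.986, -0.045], [0.266, 0.0, -0.964]] grasp [0.5405 0.2802 0.2817] [-1.2 -0.  -1.6] 0.018898502153861005 29.999924877738522 [ 0.53  0.01  1.87 -0.2   1.06  2.35]
wrist [(array([119.3, 282.8]), 0.75)] [(array([136.3, 285.1]), 0.57)] [(array([361. , 257.2]), 0.34)]
scene [(array([120.5, 196.3]), 0.82)] [(array([111.2, 205.7]), 0.6), (array([187.4, 313.1]), 0.38)] [(array([188.2, 220.8]), 0.93)]
top [(array([124.9, 370.9]), 0.85)] [(array([132.6, 376.9]), 0.78)] [(array([163.5, 364. ]), 0.83)]
pump dir [ 0.70110639 -0.12156345 -0.70261807] noz pred [0.64291113 0.26248748 0.17907151]
wrist [[283.0, 114.0], [282.0, 132.0]]
scene [[198.0, 116.0], [206.0, 107.0]]
top [[376.0, 126.0], [376.0, 134.0]]
```

View pics/w4.png

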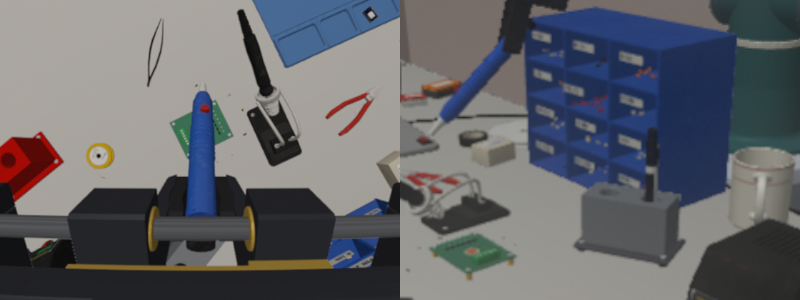

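The wrist view shows the pump slanted with its nozzle at (286,120) in full-frame pixels. The scene view shows it clear of the stand, with the pen still standing.

```bash
python3 - <<'E'
from chk import *
r=lambda n,rc:ray(n,rc[1],rc[0],st)
N=tri([r('wrist',(119.3,283.5)),r('scene',(120.5,196.8)),r('top',(125,372.5))]);print('noz',N)
for n in('wrist','scene','top'):print(n,proj(n,[N],st).round(1))
P=np.array([.605,.267,.013]);print('pad proj',[proj(n,[P]).round(1).tolist() for n in('top','scene')],tri([ray('top',357.8,162.2),ray('scene',195+84/3,95+288/3)]))
d=np.array([.605,.267,.048])-N;print('delta',d,'tool',(M.T@d/.2).round(3))
print('straight dir from grasp',(N-g)/np.linalg.norm(N-g),np.linalg.norm(N-g))
for a in([d[0],d[1],0],[0,0,d[2]]):print((M.T@np.array(a)/.2).round(3))
E
```

```text
12.3167 [[0.95, -0.169, 0.261], [-0.163, -0.986, -0.044], [0.265, -0.001, -0.964]] grasp [0.5414 0.2803 0.2821] [-0.6  0.6 -0.2] 0.018436064791999957 29.99981230528647 [ 0.53  0.01  1.87 -0.2   1.06  2.34]
noz [0.64486996 0.26416958 0.17067991]
wrist [[280.2 116.3]]
scene [[197.2 120.8]]
top [[374.  126.1]]
pad proj [[[358.8, 161.9]], [[223.1, 190.2]]] [0.60518257 0.26874539 0.01175404]
delta [-0.03986996  0.00283042 -0.12267991] tool [-0.354  0.02   0.539]
straight dir from grasp [ 0.67657395 -0.10528232 -0.72880953] 0.15293262054486
[-0.192  0.02  -0.053]
[-0.163  0.     0.591]
```

apply_moves([
  {"x": -0.048, "y": 0.005, "z": -0.0133, "rx": 0, "ry": 0, "rz": 0, "claw": -1},
  {"x": -0.048, "y": 0.005, "z": -0.0133, "rx": 0, "ry": 0, "rz": 0, "claw": -1},
  {"x": -0.048, "y": 0.005, "z": -0.0133, "rx": 0, "ry": 0, "rz": 0, "claw": -1},
  {"x": -0.048, "y": 0.005, "z": -0.0133, "rx": 0, "ry": 0, "rz": 0, "claw": -1},
  {"x": -0.0133, "y": 0, "z": 0.048, "rx": 0, "ry": 0, "rz": 0, "claw": -1},
  {"x": -0.0133, "y": 0, "z": 0.048, "rx": 0, "ry": 0, "rz": 0, "claw": -1},
  {"x": -0.0133, "y": 0, "z": 0.048, "rx": 0, "ry": 0, "rz": 0, "claw": -1},
  {"x": -0.0133, "y": 0, "z": 0.048, "rx": 0, "ry": 0, "rz": 0, "claw": -1},
  {"x": -0.0133, "y": 0, "z": 0.048, "rx": 0, "ry": 0, "rz": 0, "claw": -1},
  {"x": -0.0133, "y": 0, "z": 0.048, "rx": 0, "ry": 0, "rz": 0, "claw": -1},
  {"x": -0.0133, "y": 0, "z": 0.048, "rx": 0, "ry": 0, "rz": 0, "claw": -1},
  {"x": -0.0133, "y": 0, "z": 0.048, "rx": 0, "ry": 0, "rz": 0, "claw": -1},
  {"x": -0.0133, "y": 0, "z": 0.048, "rx": 0, "ry": 0, "rz": 0, "claw": -1},
  {"x": -0.0133, "y": 0, "z": 0.048, "rx": 0, "ry": 0, "rz": 0, "claw": -1},
  {"x": 0, "y": 0, "z": 0, "rx": 0, "ry": 0, "rz": 0, "claw": -1},
  {"x": 0, "y": 0, "z": 0, "rx": 0, "ry": 0, "rz": 0, "claw": -1},
])

```text
t: 13.65
tool_pos: [0.4625, 0.2896, 0.3234]
tcp_rot: [3.08, -0.262, 0.414]
wrist_force: [-0.7, -0.4, -0.6]
finger_gap: 0.019
finger_force: 30.0
```

```bash
python3 - <<'E'
from chk import *
a=manip.grab_frame('wrist'); b=manip.grab_frame('scene'); c=manip.grab_frame('top')
L={n:[(np.round(x['location'],1),round(x['conf'],2)) for x in manip.spot_point(n,'nozzle')][:2] for n in('wrist','scene','top')};print(L)
r=[ray(n,v[0][0][1],v[0][0][0],st) for n,v in L.items() if v];N=tri(r);print('noz',N)
exp=np.array([.645,.2642,.1707])+st['tool_pos']-np.array([.5024,.2868,.4237]);print('expected',exp)
for n in L:print(n,proj(n,[N,exp,[.605,.267,.013]],st).round(1).tolist())
k=lambda i,u,v,w,h:cv2.resize(i[v:v+h,u:u+w],(400,300),interpolation=cv2.INTER_CUBIC)
cv2.imwrite('pics/w5.png',np.vstack([np.hstack([k(a,200,30,160,120),k(b,185,140,80,60)]),np.hstack([k(c,310,120,100,75),k(b,150,60,240,180)])]))
E
```

```text
13.65 [[0.951, -0.169, 0.26], [-0.163, -0.986, -0.045], [0.264, 0.001, -0.964]] grasp [0.5008 0.2829 0.1816] [-0.7 -0.4 -0.6] 0.018988453349170775 29.99975670423737 [ 0.57  0.03  2.04 -0.23  0.89  2.44]
{'wrist': [(array([121.3, 283.6]), 0.58)], 'scene': [(array([163.9, 220. ]), 0.92), (array([198., 225.]), 0.3)], 'top': [(array([158.3, 362.2]), 0.58)]}
noz [0.60320513 0.26640585 0.07162957]
expected [0.60512876 0.26695206 0.0703917 ]
wrist [[280.8, 116.8], [279.7, 114.9], [280.0, 131.3]]
scene [[221.8, 164.5], [221.0, 165.3], [223.1, 190.2]]
top [[363.8, 158.4], [363.4, 157.6], [358.8, 161.9]]
```

View pics/w5.png

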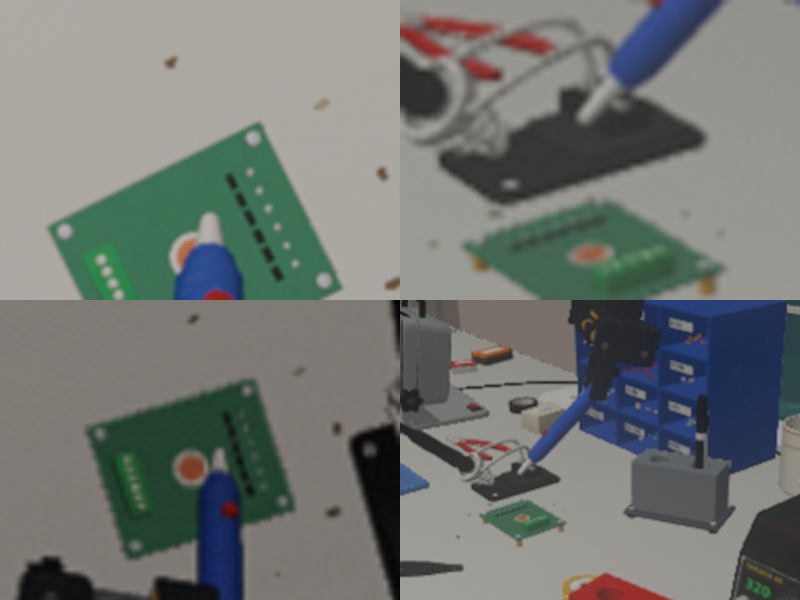

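apply_moves([
  {"x": -0.008, "y": -0.0085, "z": 0.025, "rx": 0, "ry": 0, "rz": 0, "claw": -1},
  {"x": -0.008, "y": -0.0085, "z": 0.025, "rx": 0, "ry": 0, "rz": 0, "claw": -1},
  {"x": -0.008, "y": -0.0085, "z": 0.025, "rx": 0, "ry": 0, "rz": 0, "claw": -1},
  {"x": -0.008, "y": -0.0085, "z": 0.025, "rx": 0, "ry": 0, "rz": 0, "claw": -1},
  {"x": 0, "y": 0, "z": 0, "rx": 0, "ry": 0, "rz": 0, "claw": -1},
  {"x": 0, "y": 0, "z": 0, "rx": 0, "ry": 0, "rz": 0, "claw": -1},
  {"x": 0, "y": 0, "z": 0, "rx": 0, "ry": 0, "rz": 0, "claw": -1},
  {"x": 0, "y": 0, "z": 0, "rx": 0, "ry": 0, "rz": 0, "claw": -1},
])

```text
t: 14.62
tool_pos: [0.4632, 0.2967, 0.3036]
tcp_rot: [3.081, -0.262, 0.417]
wrist_force: [-0.2, -0.4, -1.0]
finger_gap: 0.0187
finger_force: 30.0
```

```bash
python3 - <<'E'
from chk import *
a=manip.grab_frame('wrist'); b=manip.grab_frame('scene'); c=manip.grab_frame('top')
N=np.array([.605,.2695,.0485])
for n in('wrist','scene','top'):print(n,proj(n,[N,[.605,.2695,.013]],st).round(1).tolist(),[np.round(x['location'],1) for x in manip.spot_point(n,'nozzle')][:1])
k=lambda i,u,v,w,h:cv2.resize(i[v:v+h,u:u+w],(400,300),interpolation=cv2.INTER_CUBIC)
cv2.imwrite('pics/w6.png',np.vstack([np.hstack([k(a,200,30,160,120),k(b,185,140,80,60)]),np.hstack([k(c,310,120,100,75),k(b,150,60,240,180)])]))
E
```

```text
14.6167 [[0.95, -0.169, 0.262], [-0.163, -0.986, -0.044], [0.266, -0.001, -0.964]] grasp [0.5017 0.2902 0.1619] [-0.2 -0.4 -1. ] 0.018745154714960136 29.999774950592837 [ 0.58  0.06  2.05 -0.24  0.85  2.47]
wrist [[285.9, 116.2], [285.4, 126.9]] [array([120.8, 283.2])]
scene [[222.2, 175.4], [223.4, 190.6]] [array([171.1, 229.2])]
top [[360.3, 159.3], [357.6, 161.9]] [array([155.6, 356.4])]
```

View pics/w6.png

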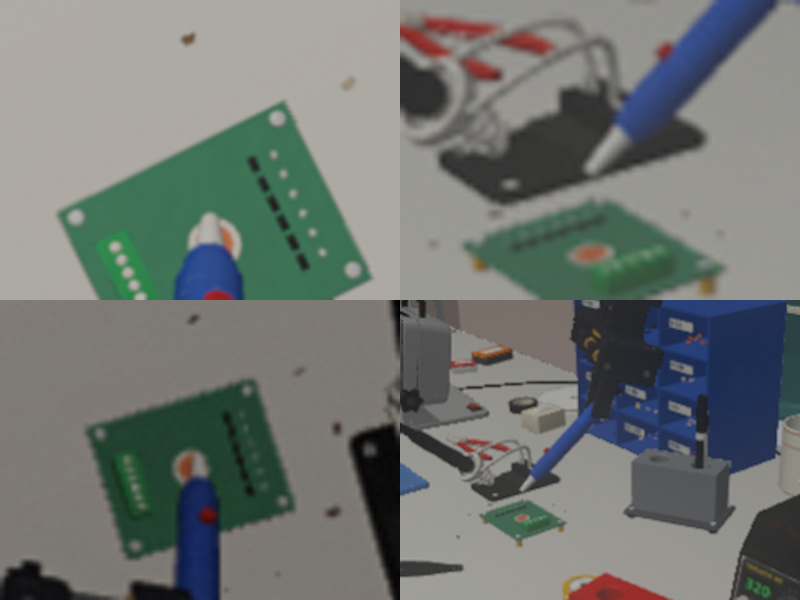

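The wrist and top views show the nozzle over the pad, about 2–3 mm off towards +y and about 37 mm high by the scene view. One small correction follows, then I hand in.

apply_moves([
  {"x": -0.002, "y": 0.0115, "z": 0.012, "rx": 0, "ry": 0, "rz": 0, "claw": -1},
  {"x": 0, "y": 0, "z": 0, "rx": 0, "ry": 0, "rz": 0, "claw": -1},
  {"x": 0, "y": 0, "z": 0, "rx": 0, "ry": 0, "rz": 0, "claw": -1},
  {"x": 0, "y": 0, "z": 0, "rx": 0, "ry": 0, "rz": 0, "claw": -1},
  {"x": 0, "y": 0, "z": 0, "rx": 0, "ry": 0, "rz": 0, "claw": -1},
  {"x": 0, "y": 0, "z": 0, "rx": 0, "ry": 0, "rz": 0, "claw": -1},
])

```text
t: 15.42
tool_pos: [0.4629, 0.2943, 0.3011]
tcp_rot: [3.08, -0.262, 0.416]
wrist_force: [0.5, -0.8, -0.4]
finger_gap: 0.019
finger_force: 30.0
```

```bash
python3 -c "
from chk import *
print(st['tool_pos'],st['joint_vel'].round(3)); print(manip.finish_job())"
```

```text
15.4167 [[0.95, -0.169, 0.262], [-0.163, -0.986, -0.044], [0.265, -0.001, -0.964]] grasp [0.5014 0.2878 0.1593] [ 0.5 -0.8 -0.4] 0.019037874544914214 29.99973414305714 [ 0.58  0.06  2.05 -0.24  0.84  2.46]
[0.4629498  0.29428705 0.30105073] [ 0.    -0.001 -0.002  0.     0.001  0.001]
the job is handed in; nothing more can be done
None
```

The job is handed in at 15.4 s: the arm holds the pump steady at about a 45° slant, with the nozzle an estimated 3.5 cm above the copper pad; the pen still stands in the stand, the board was not touched and the arm never went near the wick.

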